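# Deburr the bore edge of a dairy outlet socket

## Robot

A 7-joint arm with a two-finger parallel gripper is mounted at the origin on the work surface. World frame = base frame: x ahead of the robot, y to its left, z up, the work surface at z = 0. Lengths are in m, angles in rad, forces in N, time in s.
With the tool pointing down it reaches from about 0.4 to 0.85 m from the base axis. Payload 4.5 kg.
Tool frame: the origin (TCP) lies midway between the tips of the shut fingers; the grasp point (between the pads) lies 19 mm behind it; z points along the fingers, y is the direction in which the jaws open and shut (so a half turn about z gives the same grasp; the last joint's range is limited). The gripper opens to 88 mm and grips with 3 to 60 N. Pads are 18 mm wide; open, the fingers measure 123 mm over their backs; the gripper's body (75 mm by 187 mm) begins 45 mm behind the grasp point.
Start: joints at [1.158, 0.689, -0.195, 1.565, 0.157, 0.902, -0.215], TCP at [0.27, -0.564, 0.239] pointing down, gripper open.
Joint ranges: [-3.01, 3.01], [-0.46, 2.08], [-1.47, 1.51], [0.13, 2.56], [-1, 4.14], [0.04, 2.09], [-2.66, 2.66]. Speed limits (rad/s): [2.57, 2.57, 3.14, 3.14, 3.14, 3.14, 3.14].

## Interface

Orientations are given as a unit quaternion [x, y, z, w].
In Python, from plant import r gives the robot as it stands. The module is installed in compiled form; this text tells all that it offers.
- The arm moves only by the shell command python3 -m jog 'ROWS' [FORCE]. ROWS is JSON, a list of rows, each an object with "translation": the shift along the tool's x, y, z in units of 40 mm (1.0 is 40 mm), a list of three; "twist": the turn about the tool's z in units of 6 degrees (1.0 is 6 degrees); "claw": the opening in per cent of the stroke, from 0 (shut) to 100 (fully open). A call has 1 to 20 rows; each row shifts and turns the commanded pose from where the row before left it, along the tool's axes as they then stand; what a row does not reach is not made up. A row lasts 1/12 s, in which the tool goes at most 41.7 mm and 7.16 degrees, less where a joint would pass 70% of its speed; a pose out of reach is approached as far as the arm can. A call is refused whole if a number of a shift passes 1 or a number of a turn 1, either way. A call with a gripper value outside its range is refused whole. The fingers move at their own pace and stop on an object; FORCE is the grip in N (left out, the last holds). Time passes only in rows, so rows that do not move let the fingers close. It gives the time, the measured TCP pose, the force and the opening at its end, in the units of the state.
- r.get_state(): the state, without advancing time (a new reading comes with each control period).
- r.snapshot(name): name is "scene" or "top"; returns a dict with "img" (420x560x3 uint8, red, green, blue), "fx", "fy", "cx", "cy" (pixels), "origin" and "rotation" of the camera in the world. Camera axes: x right, y up, looking along -z (the intrinsics and any distortion apply to the point x, -y, -z); pixel columns grow to the right and rows downward; lengths in m; the calibration is good to about 2 mm. A picture is of the moment at which its call begins. There is no depth.
- r.finish_job(): hands the job in, once; it reports no verdict.
Trained networks look in the newest picture that a camera, given by its name, has taken for a name from the list of things; names that differ only in an ending like _2 or _b are one class to them, and where a whole thing is asked for, a point or a joint stands for the part that bears it (a point fixed in the world has none). Each returns a list of dicts, best first, with "confidence" (0 to 1); they miss things now and then, are a little off and sometimes report something else, mostly with a low value. They report only what shows in the picture. A call takes as long as a camera call. They do not tell look-alikes from the thing itself.
- r.spot_in(label, camera): "rect" ([left, top, right, bottom] in pixels, round what is visible of it).
- r.spot_point(label, camera): "location" ([row, column] in pixels: a listed point, or the origin of a listed thing).
The state is a dict: "clock": time; "q": joint angles; "qd": joint speeds; "joint_torque": joint torques, N m; "tool_pos": TCP position; "eef_rot": TCP orientation; "contact_force": force on the tool from outside, world axes, zero at the start; "moment": the same for the moment, N m; "opening": opening from 0.0 (shut) to 1.0 (fully open).
Only numpy, scipy, OpenCV 4.12 (cv2) and the standard library are available. Lean on these libraries where they do the work, as an engineer would, in place of code of your own. Each camera call takes 0.05 s, during which the arm holds its last target. There are 200 camera calls.

## Task

Take the orange-handled deburring tool out of its stand and set its blade on the bore edge of the open steel socket (not the blue-plugged one) at the red mark. With steady pressure run the blade along the edge all the way round, anticlockwise seen from above and without lifting it, until it is back at the red mark. Then lift it straight off there and hang it upright in the same stand again, and let go.

Things in the scene. Friction and masses are not known exactly. Their poses are not given: they have to be found in the camera images.
- handle (a point): Grip point of the round orange handle (30 mm diameter, reaching 24 mm above and 40 mm below this point) of the loose upright deburring tool, 0.19 kg; z is its axis, up. Below it a black collar 64 mm across, 10 mm thick, its underside 50 mm below this point, rests on the stand's top. Grasp here from above, at any yaw.
- blade_tip (a point): Lowest point of the blade, a brass head 26 mm across, 12 mm high, sloping in to 10 mm at its bottom, on the tool's axis 112 mm below the grip point. A spring lets the blade give up to 12 mm along the tool's axis, 2 N at first, 6 N fully in; about 6 mm of give is right. This point moves with the blade.
- bore (a point): Bore centre of the fixed open steel socket, level with its top face, 60 mm above the table. Bore 70 mm diameter, 48 mm deep; outside 100 mm, on a 120 mm square plate. z is up. The red mark is on the point's -x side (edge there at -35, 0, 0 mm); going round, the blade then passes -y, +x and +y. The mark faces differently each time. An equal socket has a blue plug: not that one.
- stand_top (a point): Centre of the top of the tool's stand, a fixed upright grey tube 80 mm high, 84 mm outside, with an open hole 44 mm in diameter and 80 mm deep. The tool hangs with its blade in the hole and its collar on the top, the grip point then 50 mm above this point. An equal stand holds a white brush.
There are look-alikes about, which are no part of the job. What is shaped like the part that bears handle but green or pink is not meant.

How it is judged:
On the way, in this order (a step that is already met when the one before it is completed fails the run):
1. the blade presses on the bore edge at the red mark (x of blade_tip in the frame of bore below -0.012 m and y of blade_tip in the frame of bore between -0.012 and 0.012 m and horizontal distance between blade_tip and bore between 0.022 and 0.047 m and contact force between blade and socket above 0.5 N), for 0.1 s.
2. the blade presses on the bore edge an eighth of the way round anticlockwise (x of blade_tip in the frame of bore below -0.012 m and y of blade_tip in the frame of bore below -0.012 m and horizontal distance between blade_tip and bore between 0.022 and 0.047 m and contact force between blade and socket above 0.5 N), for 0.1 s.
3. the blade presses on the bore edge a quarter round (x of blade_tip in the frame of bore between -0.012 and 0.012 m and y of blade_tip in the frame of bore below -0.012 m and horizontal distance between blade_tip and bore between 0.022 and 0.047 m and contact force between blade and socket above 0.5 N), for 0.1 s.
4. the blade presses on the bore edge three eighths round (x of blade_tip in the frame of bore above 0.012 m and y of blade_tip in the frame of bore below -0.012 m and horizontal distance between blade_tip and bore between 0.022 and 0.047 m and contact force between blade and socket above 0.5 N), for 0.1 s.
5. the blade presses on the bore edge half-way round, opposite the mark (x of blade_tip in the frame of bore above 0.012 m and y of blade_tip in the frame of bore between -0.012 and 0.012 m and horizontal distance between blade_tip and bore between 0.022 and 0.047 m and contact force between blade and socket above 0.5 N), for 0.1 s.
6. the blade presses on the bore edge five eighths round (x of blade_tip in the frame of bore above 0.012 m and y of blade_tip in the frame of bore above 0.012 m and horizontal distance between blade_tip and bore between 0.022 and 0.047 m and contact force between blade and socket above 0.5 N), for 0.1 s.
7. the blade presses on the bore edge three quarters round (x of blade_tip in the frame of bore between -0.012 and 0.012 m and y of blade_tip in the frame of bore above 0.012 m and horizontal distance between blade_tip and bore between 0.022 and 0.047 m and contact force between blade and socket above 0.5 N), for 0.1 s.
8. the blade presses on the bore edge seven eighths round (x of blade_tip in the frame of bore below -0.012 m and y of blade_tip in the frame of bore above 0.012 m and horizontal distance between blade_tip and bore between 0.022 and 0.047 m and contact force between blade and socket above 0.5 N), for 0.1 s.
9. the blade presses on the bore edge back at the red mark (all of step 1), for 0.1 s.
At the end, for the whole second after the job is handed in: The blade has run, pressed on, anticlockwise from the red mark round to it again, its tip 22 to 47 mm from the bore centre; the tool hangs at rest in its stand, grip point 44 to 56 mm above the stand's top, within 15 mm of its centre, upright within 10 degrees (horizontal distance between handle and stand_top below 0.015 m and z of handle in the frame of stand_top between 0.044 and 0.056 m and angle between handle's own z axis and vertical below 0.17 rad and linear speed of deburrer below 0.02 m/s); the robot touches nothing.
It fails at once if the blade is lifted (12 to 30 mm above the top face) over the open socket elsewhere than on the side of the red mark (z of blade_tip in the frame of bore between 0.012 and 0.03 m and horizontal distance between blade_tip and bore below 0.047 m and x of blade_tip in the frame of bore above -0.01 m).
It also fails if it takes over 67 s, if anything falls off the work surface, if the arm or the gripper's body presses on something with over 40 N, if the wrist force passes 120 N, or if a joint passes its speed limit or range.

## Working session

There is one attempt and no reset: what is moved stays moved. The work goes in short steps, Python scripts to look and compute and a shell command to move; the robot and the scene stay as the last step left them, time stands still between calls to the robot, and variables do not carry over. Pictures are saved under pics/ and viewed, about 8 in all and at most 12, crops included, and the job is handed in when it is done.

```bash
mkdir -p pics; cat > h.py <<'E'
import numpy as np,cv2,json
from plant import r
def snap(n):
    s=r.snapshot(n); return s
def proj(s,P):
    p=(np.array(P)-s['origin'])@np.array(s['rotation'])
    return s['cx']+s['fx']*p[0]/-p[2], s['cy']-s['fy']*p[1]/-p[2]
def ray(s,u,v):
    d=np.array([(u-s['cx'])/s['fx'],-(v-s['cy'])/s['fy'],-1.]); return np.array(s['origin']),np.array(s['rotation'])@d
def atz(s,u,v,z):
    o,d=ray(s,u,v); return o+d*(z-o[2])/d[2]
def tri(a,pa,b,pb):
    o1,d1=ray(a,*pa);o2,d2=ray(b,*pb);d1/=np.linalg.norm(d1);d2/=np.linalg.norm(d2)
    t=np.linalg.lstsq(np.c_[d1,-d2],o2-o1,rcond=None)[0]; A=o1+t[0]*d1;B=o2+t[1]*d2
    return (A+B)/2,np.linalg.norm(A-B)
E
python3 - <<'E'
from h import *
S={}
for n in('scene','top'):
    s=snap(n);S[n]=s;cv2.imwrite(f'pics/{n}0.png',s['img'][:,:,::-1]);print(n,s.keys(),s['fx'],s['fy'],s['cx'],s['cy'],np.round(s['origin'],3),np.round(s['rotation'],3).tolist())
    for l in('handle','bore','stand_top','blade_tip'):
        print(l,[(np.round(d['location'],1).tolist(),round(d['confidence'],2)) for d in r.spot_point(l,n)])
st=r.get_state();print(st)
E
```

```text
scene dict_keys(['img', 'fx', 'fy', 'cx', 'cy', 'origin', 'rotation']) 416.30665468387406 416.30665468387406 282.3118776812569 210.0198755055278 [0.988 0.189 0.895] [0.164, 0.256, 0.802, 0.514]
handle [([161.1, 200.3], 0.96), ([137.3, 236.4], 0.93), ([202.2, 177.8], 0.75), ([144.7, 166.3], 0.62)]
bore [([288.3, 327.6], 0.64)]
stand_top [([173.9, 203.1], 0.68)]
blade_tip [([170.5, 179.4], 0.64), ([165.3, 239.4], 0.6), ([226.8, 186.9], 0.44)]
top dict_keys(['img', 'fx', 'fy', 'cx', 'cy', 'origin', 'rotation']) 449.31507067462303 449.31507067462303 277.3533190464299 209.40713495611647 [ 0.282 -0.072  1.206] [-0.067, 0.051, 0.706, -0.703]
handle [([218.2, 372.8], 0.92), ([272.8, 359.3], 0.8), ([232.6, 418.1], 0.79), ([171.0, 367.9], 0.76)]
bore [([163.9, 210.4], 0.57)]
stand_top [([220.5, 369.8], 0.91)]
blade_tip []
{'clock': 0.5, 'q': array([ 1.15780079,  0.68910537, -0.19460973,  1.56539409,  0.15730781,
        0.90247766, -0.21511726]), 'qd': array([ 1.44453518e-03, -3.33560261e-03, -1.43847843e-05, -1.42676618e-03,
       -3.85798884e-04, -1.78587091e-04, -2.36161825e-04]), 'joint_torque': array([-3.06333213e-04, -5.27094483e+01, -1.26588620e+00, -1.53604263e+01,
       -5.18735731e-02,  2.73475716e-04,  7.64428614e-05]), 'tool_pos': array([ 0.27006454, -0.56361672,  0.23871446]), 'eef_rot': array([ 9.75147107e-01,  2.21558387e-01,  2.93868712e-06, -2.11247893e-07]), 'contact_force': array([-0.49604407, -0.28628151, -0.15701429]), 'moment': array([-0.02627984, -0.03202633, -0.01222475]), 'opening': 0.9957337650530783}
```

```bash
python3 - <<'E'
t=open('h.py').read().replace("s=r.snapshot(n); return s","s=r.snapshot(n); s['rotation']=R.from_quat(s['rotation']).as_matrix(); return s").replace("from plant","from scipy.spatial.transform import Rotation as R\nfrom plant")
open('h.py','w').write(t)
E
```

```text
(no output)
```

View pics/scene0.png

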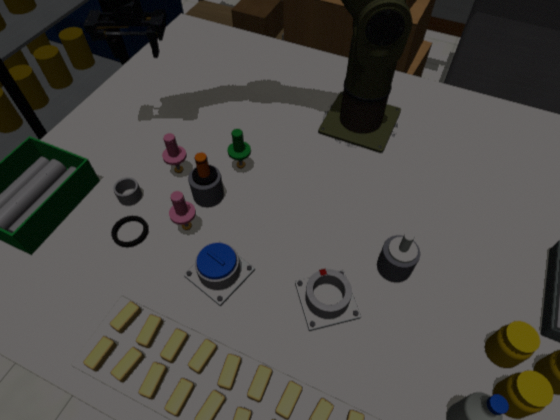

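View pics/top0.png

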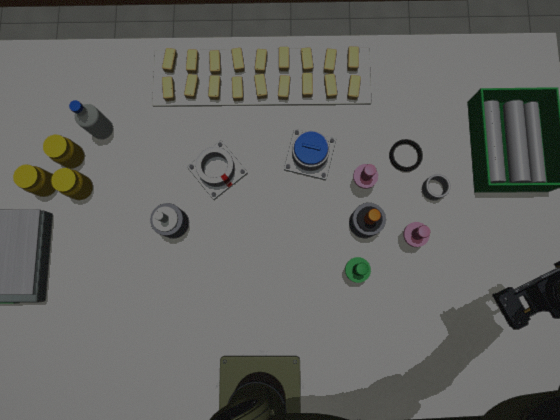

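Scene picture: the orange tool is at (202,165) in its stand, pink look-alikes are at (170,145) and (180,203), and a green one is at (238,140). The open socket is at (328,292) with its red mark at (323,271), the blue-plugged one is at (217,262), and the brush stand is at (400,255). Top picture: the orange tool is at (373,217), pinks are at (366,174) and (420,233), and green is at (359,270). The open socket is at (216,166) with its mark at (226,180), and the plugged one is at (311,149). The candidate that fits is the only orange one, standing in a grey tube. I'll confirm with an enlarged crop.

```bash
python3 - <<'E'
from h import *
a=snap('scene');b=snap('top')
def up(s,x,y,w=50):return cv2.resize(s['img'][y-w//2-5:y+w//2+5,x-w//2-5:x+w//2+5,::-1],(390,290) if 0 else (300,300),interpolation=cv2.INTER_CUBIC)
cv2.imwrite('pics/crop1.png',np.vstack([np.hstack([up(a,205,175,60),up(a,328,290,70)]),np.hstack([up(b,370,219,50),up(b,216,168,60)])]))
P=lambda n,pa,pb:print(n,*[np.round(x,4) for x in tri(a,pa,b,pb)])
P('handle',(200.3,161.1),(372.8,218.2))
P('stand',(203.1,173.9),(369.8,220.5))
P('bore',(327.6,288.3),(210.4,163.9)) if 0 else None
for s in(a,b):
    h=cv2.cvtColor(s['img'],cv2.COLOR_RGB2HSV)
    for nm,m in(('orange',cv2.inRange(h,(6,150,60),(14,255,255))),('red',cv2.inRange(h,(0,150,60),(4,255,255))|cv2.inRange(h,(175,150,60),(180,255,255)))):
        n,_,st,c=cv2.connectedComponentsWithStats(m)
        print(nm,[(st[i].tolist(),np.round(c[i],1).tolist()) for i in range(1,n) if st[i][4]>8])
    for l in('bore','stand_top','handle'):
        print(l,[(np.round(d['location'],1).tolist()[::-1],round(d['confidence'],2)) for d in r.spot_point(l,'scene' if s is a else 'top')])
    print([np.round(atz(s,*p,.06),4).tolist() for p in ([(327.6,288.3),(323,271.5)] if s is a else [(210.4,163.9),(216,166),(226,180)])])
E
```

```text
handle [ 0.4428 -0.2801  0.1293] 0.0069
stand [ 0.4437 -0.2808  0.0817] 0.0056
orange [([195, 153, 11, 9, 63], [200.0, 156.4])]
red [([320, 269, 6, 6, 28], [322.6, 271.7])]
bore [([328.3, 289.9], 0.74)]
stand_top [([201.1, 173.6], 0.9)]
handle [([177.7, 199.5], 0.84), ([203.0, 166.3], 0.72), ([233.0, 136.2], 0.69), ([172.0, 146.6], 0.69)]
[[0.5969, 0.1175, 0.06], [0.5634, 0.0936, 0.06]]
orange []
red [([221, 174, 7, 7, 25], [224.0, 177.0])]
bore [([214.4, 163.5], 0.62)]
stand_top [([370.4, 218.9], 0.64), ([371.3, 214.2], 0.4)]
handle [([369.7, 172.5], 0.98), ([361.3, 268.8], 0.8), ([418.2, 232.3], 0.69), ([374.3, 216.9], 0.68)]
[[0.5992, 0.1315, 0.06], [0.5934, 0.1165, 0.06], [0.5552, 0.0894, 0.06]]
```

View pics/crop1.png

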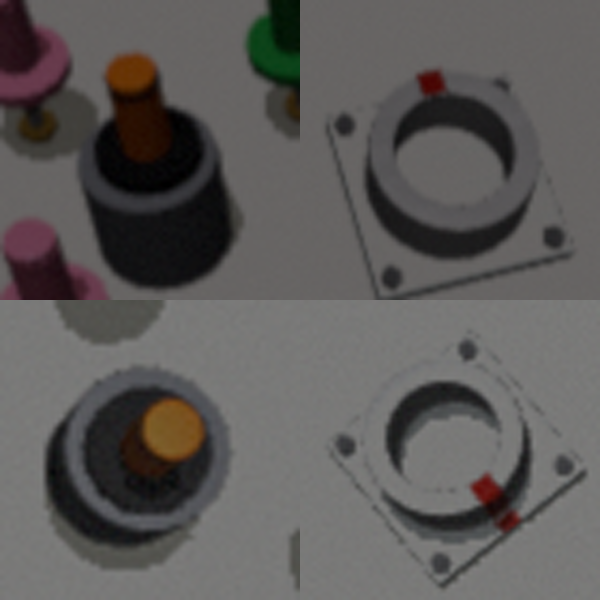

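The crop shows the orange handle on its black collar in the grey stand, and the open socket with the red mark. I'll triangulate from the ellipse centres in these crops.

```bash
python3 - <<'E'
from h import *
a=snap('scene');b=snap('top')
P=lambda n,pa,pb:print(n,*[np.round(x,4) for x in tri(a,np.array(pa)-.5,b,np.array(pb)-.5)])
P('handle top',(201,156.8),(374.6,215)); P('stand',(205,177.6),(369.5,218.5)); P('bore',(328.6,290.5),(214.3,165.1)); P('mark',(323.2,272.1),(224.6,177.3))
for s,ps in((a,((205,177.6),(328.6,290.5),(323.2,272.1))),(b,((369.5,218.5),(214.3,165.1),(224.6,177.3)))):
    print([np.round(atz(s,p[0]-.5,p[1]-.5,z),4).tolist() for p,z in zip(ps,(.08,.06,.06))])
# sub-pixel fit of circles: maximise gradient
def fit(s,c,z,R):
    g=cv2.GaussianBlur(cv2.cvtColor(s['img'],cv2.COLOR_RGB2GRAY),(0,0),.7).astype(np.float32)
    t=np.linspace(0,2*np.pi,120,endpoint=False);best=None
    def smp(x,y,r_):
        uv=np.array([proj(s,(x+r_*np.cos(k),y+r_*np.sin(k),z)) for k in t],np.float32)
        return cv2.remap(g,uv[:,:1],uv[:,1:],1).ravel()
    f=lambda x,y:sum(np.minimum(np.abs(smp(x,y,q+.002)-smp(x,y,q-.002)),25).sum() for q in R)
    for st in(.003,.001):
        c=max(((f(c[0]+i*st,c[1]+j*st),c[0]+i*st,c[1]+j*st) for i in range(-4,5) for j in range(-4,5)))[1:]
    return np.round(c,4)
for s in(a,b): print('stand',fit(s,(.441,-.281),.08,(.042,.032)),'bore',fit(s,(.595,.12),.06,(.05,.035)))
st=r.get_state();print(R.from_quat(st['eef_rot']).as_matrix().round(4).tolist(),st['clock'],st['tool_pos'])
E
```

```text
handle top [ 0.4468 -0.2763  0.1528] 0.0009
stand [ 0.4494 -0.2773  0.0775] 0.0
bore [0.5984 0.1213 0.0575] 0.0033
mark [0.564  0.0938 0.0607] 0.0014
[[0.4511, -0.2759, 0.08], [0.6002, 0.1199, 0.06], [0.5639, 0.0931, 0.06]]
[[0.4491, -0.2768, 0.08], [0.5972, 0.1225, 0.06], [0.5639, 0.0946, 0.06]]
stand [ 0.447 -0.279] bore [0.598 0.12 ]
stand [ 0.449 -0.277] bore [0.582 0.115]
[[0.9018, 0.4321, 0.0001], [0.4321, -0.9018, -0.0001], [0.0, 0.0001, -1.0]] 1.0 [ 0.27009155 -0.56366725  0.23876718]
```

Estimates: tool and stand at (0.449, -0.277), grip z about 0.130, bore at (0.598, 0.121, 0.06), mark direction about 218.5°. Moving above the handle.

```bash
python3 -m jog '[{"translation":[0.3,-0.19,0],"twist":0,"claw":75},{"translation":[0.6,-0.38,0],"twist":0,"claw":75},{"translation":[0.6,-0.38,0],"twist":0,"claw":75},{"translation":[0.6,-0.38,0],"twist":0,"claw":75},{"translation":[0.6,-0.38,0],"twist":0,"claw":75},{"translation":[0.6,-0.38,0],"twist":0,"claw":75},{"translation":[0.6,-0.38,0],"twist":0,"claw":75},{"translation":[0.6,-0.38,0],"twist":0,"claw":75},{"translation":[0.6,-0.38,0],"twist":0,"claw":75},{"translation":[0.6,-0.38,0],"twist":0,"claw":75},{"translation":[0.6,-0.38,0],"twist":0,"claw":75},{"translation":[0.6,-0.38,0],"twist":0,"claw":75},{"translation":[0.235,-0.168,0],"twist":0,"claw":75},{"translation":[0,0,0],"twist":0,"claw":75},{"translation":[0,0,0],"twist":0,"claw":75}]' 30
cat >> h.py <<'E'
def to(p):
    st=r.get_state();M=R.from_quat(st['eef_rot']).as_matrix()
    d=(np.array(p)-st['tool_pos']);print('clock',round(st['clock'],2),'pos',st['tool_pos'].round(4),'F',st['contact_force'].round(2),'units',(M.T@d/.04).round(3),'tilt',M[:,2].round(3),'xax',M[:,0].round(3),'open',round(st['opening'],3))
E
python3 -c "
from h import *
to([.449,-.277,.111])
s=snap('top');cv2.imwrite('pics/t2.png',cv2.resize(s['img'][150:300,290:490,::-1],None,fx=3,fy=3))
s=snap('scene');cv2.imwrite('pics/s2.png',cv2.resize(s['img'][60:260,80:340,::-1],None,fx=3,fy=3))"
```

```text
clock: 2.25
tool_pos: [0.4485, -0.2768, 0.2388]
eef_rot: [0.975, 0.222, -0.0, 0.0]
contact_force: [0.3, 0.2, -0.4]
opening: 0.749
clock 2.25 pos [ 0.4485 -0.2768  0.2388] F [ 0.27  0.2  -0.43] units [0.011 0.008 3.194] tilt [-0.001 -0.001 -1.   ] xax [ 0.901  0.433 -0.001] open 0.749
```

View pics/s2.png

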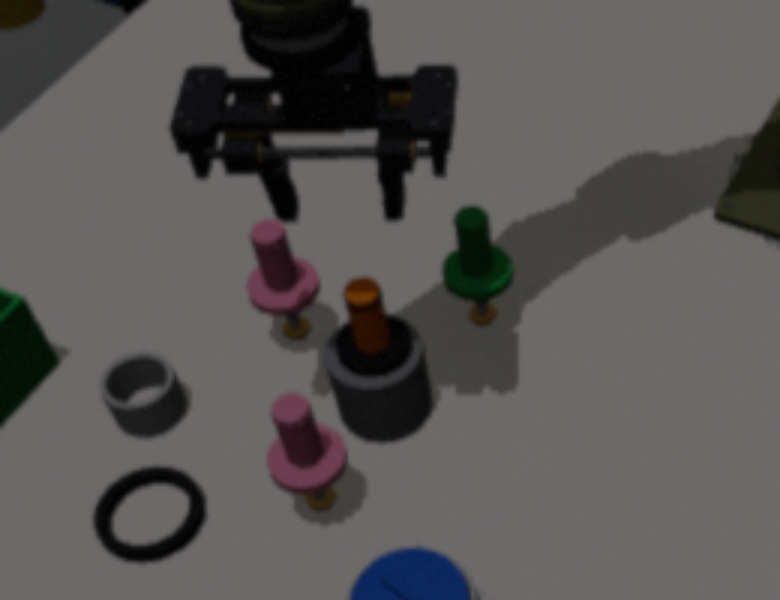

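The gripper is above the tool: fingertips at crop (287,213) and (393,213), with the orange handle below at (362,290) and the neighbours clear. Descending and gripping.

```bash
python3 -m jog '[{"translation":[0.01,0.01,0.4],"twist":0,"claw":75},{"translation":[0,0,0.6],"twist":0,"claw":75},{"translation":[0,0,0.6],"twist":0,"claw":75},{"translation":[0,0,0.6],"twist":0,"claw":75},{"translation":[0,0,0.5],"twist":0,"claw":75},{"translation":[0,0,0.35],"twist":0,"claw":75},{"translation":[0,0,0.14],"twist":0,"claw":75},{"translation":[0,0,0],"twist":0,"claw":75},{"translation":[0,0,0],"twist":0,"claw":0},{"translation":[0,0,0],"twist":0,"claw":0},{"translation":[0,0,0],"twist":0,"claw":0},{"translation":[0,0,0],"twist":0,"claw":0},{"translation":[0,0,0],"twist":0,"claw":0},{"translation":[0,0,0],"twist":0,"claw":0},{"translation":[0,0,0],"twist":0,"claw":0},{"translation":[0,0,0],"twist":0,"claw":0}]' 35; python3 -c "
from h import *
to([.449,-.277,.111])"
```

```text
clock: 3.68
tool_pos: [0.4498, -0.277, 0.1116]
eef_rot: [0.975, 0.222, 0.0, 0.0]
contact_force: [-0.1, -0.1, 4.5]
opening: 0.331
clock 3.68 pos [ 0.4498 -0.277   0.1116] F [-0.14 -0.12  4.47] units [-0.019 -0.009  0.014] tilt [ 0.001 -0.001 -1.   ] xax [0.902 0.432 0.   ] open 0.331
```

Holding, with 29 mm between the jaws. Lifting with a firmer grip.

```bash
python3 -m jog '[{"translation":[0,0,0],"twist":0,"claw":0},{"translation":[0,0,0],"twist":0,"claw":0},{"translation":[0,0,-0.15],"twist":0,"claw":0},{"translation":[0,0,-0.3],"twist":0,"claw":0},{"translation":[0,0,-0.4],"twist":0,"claw":0},{"translation":[0,0,-0.4],"twist":0,"claw":0},{"translation":[0,0,-0.4],"twist":0,"claw":0},{"translation":[0,0,-0.4],"twist":0,"claw":0},{"translation":[0,0,-0.4],"twist":0,"claw":0},{"translation":[0,0,-0.4],"twist":0,"claw":0},{"translation":[0,0,-0.4],"twist":0,"claw":0},{"translation":[0,0,-0.25],"twist":0,"claw":0},{"translation":[0,0,0],"twist":0,"claw":0},{"translation":[0,0,0],"twist":0,"claw":0}]' 60; python3 -c "
from h import *
to([.5706,.0992,.25])
s=snap('scene');cv2.imwrite('pics/s3.png',cv2.resize(s['img'][60:260,80:340,::-1],None,fx=3,fy=3))"
```

```text
clock: 4.85
tool_pos: [0.4493, -0.2767, 0.2511]
eef_rot: [0.975, 0.222, -0.0, -0.0]
contact_force: [0.1, -0.3, -2.7]
opening: 0.329
clock 4.85 pos [ 0.4493 -0.2767  0.2511] F [ 0.07 -0.27 -2.72] units [ 6.796 -7.163  0.026] tilt [-0.  0. -1.] xax [ 0.902  0.432 -0.   ] open 0.329
```

View pics/s3.png

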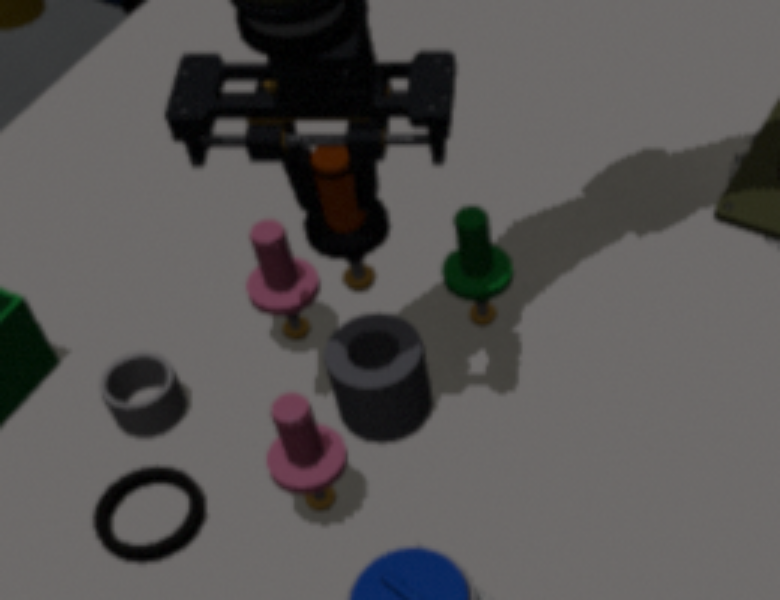

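The tool is out of the stand and upright in the jaws (crop: handle (335,185), blade (358,277)), and the stand hole is empty at (375,345). Moving over the red mark.

```bash
python3 -m jog '[{"translation":[0.2,-0.21,0],"twist":0,"claw":0},{"translation":[0.4,-0.42,0],"twist":0,"claw":0},{"translation":[0.5,-0.53,0],"twist":0,"claw":0},{"translation":[0.5,-0.53,0],"twist":0,"claw":0},{"translation":[0.5,-0.53,0],"twist":0,"claw":0},{"translation":[0.5,-0.53,0],"twist":0,"claw":0},{"translation":[0.5,-0.53,0],"twist":0,"claw":0},{"translation":[0.5,-0.53,0],"twist":0,"claw":0},{"translation":[0.5,-0.53,0],"twist":0,"claw":0},{"translation":[0.5,-0.53,0],"twist":0,"claw":0},{"translation":[0.5,-0.53,0],"twist":0,"claw":0},{"translation":[0.5,-0.53,0],"twist":0,"claw":0},{"translation":[0.5,-0.52,0],"twist":0,"claw":0},{"translation":[0.4,-0.42,0],"twist":0,"claw":0},{"translation":[0.25,-0.26,0.3],"twist":0,"claw":0},{"translation":[0.05,-0.05,0.4],"twist":0,"claw":0},{"translation":[0,0,0.3],"twist":0,"claw":0},{"translation":[0,0,0.1],"twist":0,"claw":0},{"translation":[0,0,0],"twist":0,"claw":0},{"translation":[0,0,0],"twist":0,"claw":0}]'; python3 -c "
from h import *
to([.5706,.0992,.1476])
for n,a in(('scene',(200,360,240,440)),('top',(90,240,120,320))):
  s=snap(n);cv2.imwrite('pics/%s4.png'%n,cv2.resize(s['img'][a[0]:a[1],a[2]:a[3],::-1],None,fx=3,fy=3))
i=[cv2.imread('pics/%s4.png'%n) for n in('scene','top')];i[0]=i[0][:450];cv2.imwrite('pics/c4.png',cv2.resize(np.hstack(i),(800,300)))"
```

```text
clock: 6.57
tool_pos: [0.5704, 0.0992, 0.2066]
eef_rot: [0.975, 0.221, -0.001, 0.0]
contact_force: [0.3, -0.1, -2.2]
opening: 0.327
clock 6.57 pos [0.5704 0.0992 0.2066] F [ 0.34 -0.14 -2.24] units [0.007 0.002 1.474] tilt [-0.001 -0.001 -1.   ] xax [ 0.902  0.431 -0.001] open 0.327
```

View pics/c4.png

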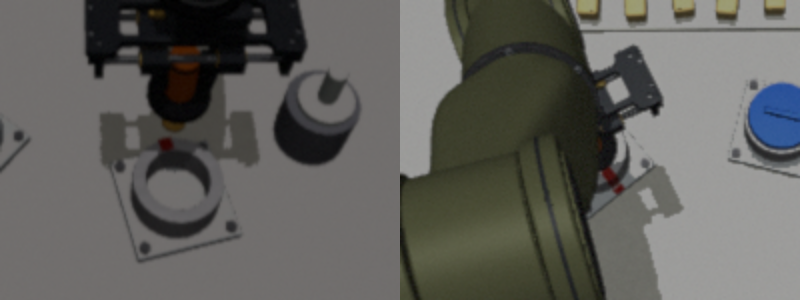

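The blade is just above the red mark: scene crop blade (173,125), mark (166,145). It lines up with the expected view. Descending to about 6 mm of give.

```bash
python3 -m jog '[{"translation":[0,0,0.2],"twist":0,"claw":0},{"translation":[0,0,0.3],"twist":0,"claw":0},{"translation":[0,0,0.3],"twist":0,"claw":0},{"translation":[0,0,0.25],"twist":0,"claw":0},{"translation":[0,0,0.15],"twist":0,"claw":0},{"translation":[0,0,0.1],"twist":0,"claw":0},{"translation":[0,0,0.08],"twist":0,"claw":0},{"translation":[0,0,0.05],"twist":0,"claw":0},{"translation":[0,0,0.04],"twist":0,"claw":0},{"translation":[0,0,0],"twist":0,"claw":0},{"translation":[0,0,0],"twist":0,"claw":0},{"translation":[0,0,0],"twist":0,"claw":0},{"translation":[0,0,0],"twist":0,"claw":0}]'; python3 -c "
from h import *
to([.5706,.0992,.1476])
s=snap('scene');cv2.imwrite('pics/s5.png',cv2.resize(s['img'][220:330,270:390,::-1],None,fx=5,fy=5,interpolation=2))
u=np.array([.9018,.4321]);v=np.array([.4321,-.9018])
c=np.array([.598,.121]);ph=np.radians(218.5+5*np.arange(73));p=c+.035*np.c_[np.cos(ph),np.sin(ph)]
d=np.diff(p,axis=0)/.04
for k in range(4): print([[round(x@u,3),round(x@v,3)] for x in d[18*k:18*k+18]])"
```

```text
clock: 7.75
tool_pos: [0.5708, 0.0997, 0.1487]
eef_rot: [0.975, 0.222, 0.0, 0.0]
contact_force: [-1.8, 0.9, 1.3]
opening: 0.328
clock 7.75 pos [0.5708 0.0997 0.1487] F [-1.79  0.89  1.32] units [-0.011  0.009  0.026] tilt [ 0.  0. -1.] xax [0.902 0.432 0.   ] open 0.328
[[np.float64(0.02), np.float64(0.074)], [np.float64(0.027), np.float64(0.072)], [np.float64(0.033), np.float64(0.069)], [np.float64(0.039), np.float64(0.066)], [np.float64(0.044), np.float64(0.062)], [np.float64(0.049), np.float64(0.058)], [np.float64(0.054), np.float64(0.054)], [np.float64(0.059), np.float64(0.049)], [np.float64(0.063), np.float64(0.043)], [np.float64(0.066), np.float64(0.038)], [np.float64(0.069), np.float64(0.032)], [np.float64(0.072), np.float64(0.026)], [np.float64(0.074), np.float64(0.019)], [np.float64(0.075), np.float64(0.013)], [np.float64(0.076), np.float64(0.006)], [np.float64(0.076), np.float64(-0.001)], [np.float64(0.076), np.float64(-0.007)], [np.float64(0.075), np.float64(-0.014)]]
[[np.float64(0.074), np.float64(-0.02)], [np.float64(0.072), np.float64(-0.027)], [np.float64(0.069), np.f
[... 1422 characters left out ...]
.02)], [np.float64(-0.072), np.float64(0.027)], [np.float64(-0.069), np.float64(0.033)], [np.float64(-0.066), np.float64(0.039)], [np.float64(-0.062), np.float64(0.044)], [np.float64(-0.058), np.float64(0.049)], [np.float64(-0.054), np.float64(0.054)], [np.float64(-0.049), np.float64(0.059)], [np.float64(-0.043), np.float64(0.063)], [np.float64(-0.038), np.float64(0.066)], [np.float64(-0.032), np.float64(0.069)], [np.float64(-0.026), np.float64(0.072)], [np.float64(-0.019), np.float64(0.074)], [np.float64(-0.013), np.float64(0.075)], [np.float64(-0.006), np.float64(0.076)], [np.float64(0.001), np.float64(0.076)], [np.float64(0.007), np.float64(0.076)], [np.float64(0.014), np.float64(0.075)]]
```

View pics/s5.png

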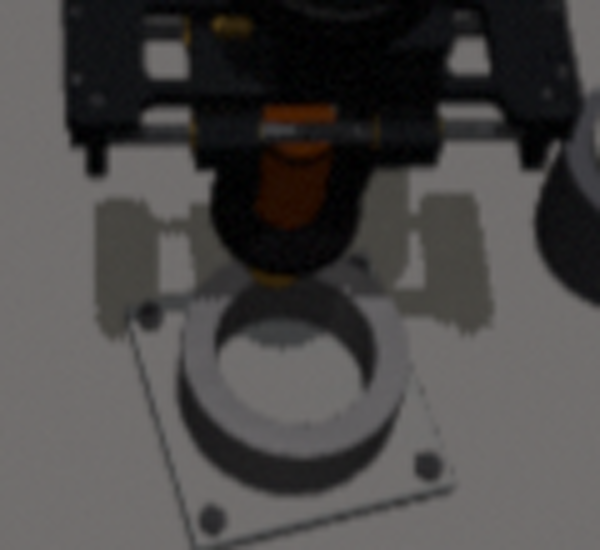

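The blade's brass edge sits at the mark, crop (272,278), on the inner edge, and Fz is up about 3.5 N. The spring is in the right range. Starting the first quarter.

```bash
python3 -m jog '[{"translation":[0.02,0.074,0.012],"twist":0,"claw":0},{"translation":[0.027,0.072,0.012],"twist":0,"claw":0},{"translation":[0.033,0.069,0],"twist":0,"claw":0},{"translation":[0.039,0.066,0],"twist":0,"claw":0},{"translation":[0.044,0.062,0],"twist":0,"claw":0},{"translation":[0.049,0.058,0],"twist":0,"claw":0},{"translation":[0.054,0.054,0],"twist":0,"claw":0},{"translation":[0.059,0.049,0],"twist":0,"claw":0},{"translation":[0.063,0.043,0],"twist":0,"claw":0},{"translation":[0.066,0.038,0],"twist":0,"claw":0},{"translation":[0.069,0.032,0],"twist":0,"claw":0},{"translation":[0.072,0.026,0],"twist":0,"claw":0},{"translation":[0.074,0.019,0],"twist":0,"claw":0},{"translation":[0.075,0.013,0],"twist":0,"claw":0},{"translation":[0.076,0.006,0],"twist":0,"claw":0},{"translation":[0.076,0,0],"twist":0,"claw":0},{"translation":[0.076,-0.007,0],"twist":0,"claw":0},{"translation":[0.075,-0.014,0],"twist":0,"claw":0},{"translation":[0,0,0],"twist":0,"claw":0},{"translation":[0,0,0],"twist":0,"claw":0}]'; python3 -c "
from h import *
a=np.radians(308.5);to([.598+.035*np.cos(a),.121+.035*np.sin(a),.1476])
s=snap('scene');cv2.imwrite('pics/s6.png',cv2.resize(s['img'][220:330,270:390,::-1],None,fx=5,fy=5,interpolation=2))"
```

```text
clock: 9.47
tool_pos: [0.6207, 0.0943, 0.1475]
eef_rot: [0.975, 0.222, 0.001, 0.0]
contact_force: [-1.0, -1.2, 2.4]
opening: 0.33
clock 9.47 pos [0.6207 0.0943 0.1475] F [-0.98 -1.22  2.43] units [-0.028  0.005 -0.002] tilt [ 0.002  0.    -1.   ] xax [0.902 0.432 0.002] open 0.33
```

View pics/s6.png

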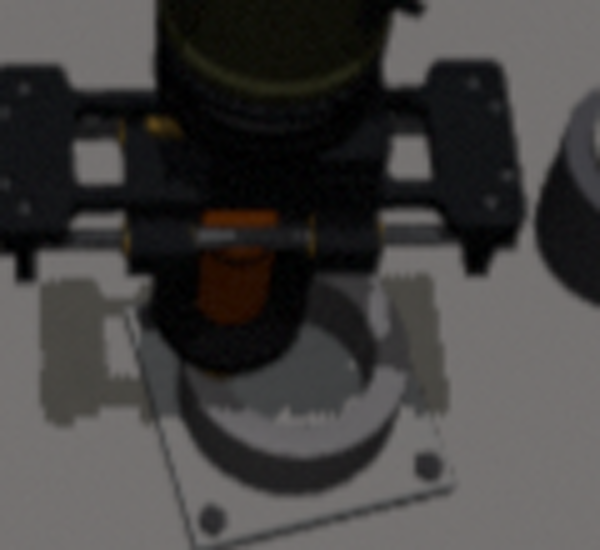

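A quarter round: the blade is on the rim at crop (218,372) and Fz is about 4.6 N net. Second quarter.

```bash
python3 -m jog '[{"translation":[0.06,-0.02,0],"twist":0,"claw":0},{"translation":[0.065,-0.027,0],"twist":0,"claw":0},{"translation":[0.065,-0.033,0],"twist":0,"claw":0},{"translation":[0.066,-0.039,0],"twist":0,"claw":0},{"translation":[0.062,-0.044,0],"twist":0,"claw":0},{"translation":[0.058,-0.049,0],"twist":0,"claw":0},{"translation":[0.054,-0.054,0],"twist":0,"claw":0},{"translation":[0.049,-0.059,0],"twist":0,"claw":0},{"translation":[0.043,-0.063,0],"twist":0,"claw":0},{"translation":[0.038,-0.066,0],"twist":0,"claw":0},{"translation":[0.032,-0.069,0],"twist":0,"claw":0},{"translation":[0.026,-0.072,0],"twist":0,"claw":0},{"translation":[0.019,-0.074,0],"twist":0,"claw":0},{"translation":[0.013,-0.075,0],"twist":0,"claw":0},{"translation":[0.006,-0.076,0],"twist":0,"claw":0},{"translation":[0,-0.076,0],"twist":0,"claw":0},{"translation":[-0.007,-0.076,0],"twist":0,"claw":0},{"translation":[-0.014,-0.075,0],"twist":0,"claw":0},{"translation":[0,0,0],"twist":0,"claw":0},{"translation":[0,0,0],"twist":0,"claw":0}]'; python3 -c "
from h import *
a=np.radians(38.5);to([.598+.035*np.cos(a),.121+.035*np.sin(a),.1476])"
```

```text
clock: 11.18
tool_pos: [0.6245, 0.1438, 0.1474]
eef_rot: [0.975, 0.222, 0.0, -0.001]
contact_force: [0.5, 0.1, 2.2]
opening: 0.327
clock 11.18 pos [0.6245 0.1438 0.1474] F [0.49 0.12 2.2 ] units [ 0.009  0.033 -0.004] tilt [-0.     0.001 -1.   ] xax [0.902 0.433 0.   ] open 0.327
```

```bash
python3 -m jog '[{"translation":[-0.02,-0.06,0],"twist":0,"claw":0},{"translation":[-0.027,-0.065,0],"twist":0,"claw":0},{"translation":[-0.033,-0.065,0],"twist":0,"claw":0},{"translation":[-0.039,-0.066,0],"twist":0,"claw":0},{"translation":[-0.044,-0.062,0],"twist":0,"claw":0},{"translation":[-0.049,-0.058,0],"twist":0,"claw":0},{"translation":[-0.054,-0.054,0],"twist":0,"claw":0},{"translation":[-0.059,-0.049,0],"twist":0,"claw":0},{"translation":[-0.063,-0.043,0],"twist":0,"claw":0},{"translation":[-0.066,-0.038,0],"twist":0,"claw":0},{"translation":[-0.069,-0.032,0],"twist":0,"claw":0},{"translation":[-0.072,-0.026,0],"twist":0,"claw":0},{"translation":[-0.074,-0.019,0],"twist":0,"claw":0},{"translation":[-0.075,-0.013,0],"twist":0,"claw":0},{"translation":[-0.076,-0.006,0],"twist":0,"claw":0},{"translation":[-0.076,0,0],"twist":0,"claw":0},{"translation":[-0.076,0.007,0],"twist":0,"claw":0},{"translation":[-0.075,0.014,0],"twist":0,"claw":0},{"translation":[0,0,0],"twist":0,"claw":0},{"translation":[0,0,0],"twist":0,"claw":0}]'; python3 -c "
from h import *
a=np.radians(128.5);to([.598+.035*np.cos(a),.121+.035*np.sin(a),.1476])
s=snap('scene');cv2.imwrite('pics/s7.png',cv2.resize(s['img'][220:330,270:390,::-1],None,fx=5,fy=5,interpolation=2))"
```

```text
clock: 12.85
tool_pos: [0.5752, 0.1473, 0.1472]
eef_rot: [0.975, 0.222, -0.001, 0.0]
contact_force: [0.6, 1.0, 2.5]
opening: 0.324
clock 12.85 pos [0.5752 0.1473 0.1472] F [0.57 1.01 2.53] units [ 0.034 -0.014 -0.01 ] tilt [-0.001 -0.    -1.   ] xax [ 0.902  0.432 -0.002] open 0.324
```

View pics/s7.png

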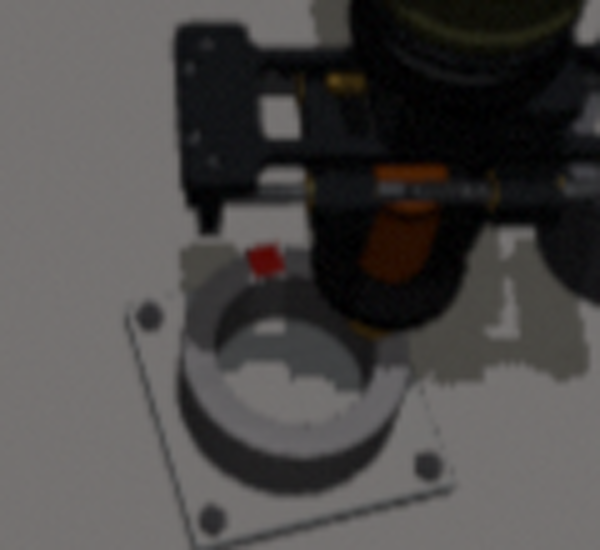

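Three quarters round: the blade is on the rim at crop (372,328), the mark is visible at (265,262), and the pressure is steady. Last quarter.

```bash
python3 -m jog '[{"translation":[-0.06,0.015,0],"twist":0,"claw":0},{"translation":[-0.065,0.022,0],"twist":0,"claw":0},{"translation":[-0.065,0.03,0],"twist":0,"claw":0},{"translation":[-0.066,0.039,0],"twist":0,"claw":0},{"translation":[-0.062,0.044,0],"twist":0,"claw":0},{"translation":[-0.058,0.049,0],"twist":0,"claw":0},{"translation":[-0.054,0.054,0],"twist":0,"claw":0},{"translation":[-0.049,0.059,0],"twist":0,"claw":0},{"translation":[-0.043,0.063,0],"twist":0,"claw":0},{"translation":[-0.038,0.066,0],"twist":0,"claw":0},{"translation":[-0.032,0.069,0],"twist":0,"claw":0},{"translation":[-0.026,0.072,0],"twist":0,"claw":0},{"translation":[-0.019,0.074,0],"twist":0,"claw":0},{"translation":[-0.013,0.075,0],"twist":0,"claw":0},{"translation":[-0.006,0.076,0],"twist":0,"claw":0},{"translation":[0,0.076,0],"twist":0,"claw":0},{"translation":[0.007,0.076,0],"twist":0,"claw":0},{"translation":[0.014,0.075,0],"twist":0,"claw":0},{"translation":[0,0,0],"twist":0,"claw":0},{"translation":[0,0,0],"twist":0,"claw":0}]'; python3 -c "
from h import *
a=np.radians(218.5);to([.598+.035*np.cos(a),.121+.035*np.sin(a),.1476])"
```

```text
clock: 14.57
tool_pos: [0.5711, 0.0982, 0.1473]
eef_rot: [0.975, 0.221, -0.0, 0.001]
contact_force: [0.1, -0.4, 2.3]
opening: 0.324
clock 14.57 pos [0.5711 0.0982 0.1473] F [ 0.1  -0.38  2.31] units [ 0.    -0.028 -0.008] tilt [-0.    -0.001 -1.   ] xax [ 0.902  0.431 -0.001] open 0.324
```

Back at the mark, still pressing. Holding briefly, then lifting straight up.

```bash
python3 -m jog '[{"translation":[0,0,0],"twist":0,"claw":0},{"translation":[0,0,0],"twist":0,"claw":0},{"translation":[0,0,0],"twist":0,"claw":0},{"translation":[0,0,-0.1],"twist":0,"claw":0},{"translation":[0,0,-0.2],"twist":0,"claw":0},{"translation":[0,0,-0.3],"twist":0,"claw":0},{"translation":[0,0,-0.4],"twist":0,"claw":0},{"translation":[0,0,-0.4],"twist":0,"claw":0},{"translation":[0,0,-0.4],"twist":0,"claw":0},{"translation":[0,0,-0.4],"twist":0,"claw":0},{"translation":[0,0,-0.3],"twist":0,"claw":0},{"translation":[0,0,-0.1],"twist":0,"claw":0},{"translation":[0,0,0],"twist":0,"claw":0},{"translation":[0,0,0],"twist":0,"claw":0}]'; python3 -c "
from h import *
to([.4496,-.277,.25])"
```

```text
clock: 15.73
tool_pos: [0.5705, 0.0993, 0.251]
eef_rot: [0.975, 0.222, -0.0, -0.0]
contact_force: [-0.8, 0.0, -2.9]
opening: 0.319
clock 15.73 pos [0.5705 0.0993 0.251 ] F [-0.8   0.01 -2.91] units [-6.792  7.178  0.027] tilt [-0.001 -0.    -1.   ] xax [ 0.902  0.432 -0.001] open 0.319
```

```bash
python3 -m jog '[{"translation":[-0.2,0.21,0],"twist":0,"claw":0},{"translation":[-0.4,0.42,0],"twist":0,"claw":0},{"translation":[-0.5,0.53,0],"twist":0,"claw":0},{"translation":[-0.5,0.53,0],"twist":0,"claw":0},{"translation":[-0.5,0.53,0],"twist":0,"claw":0},{"translation":[-0.5,0.53,0],"twist":0,"claw":0},{"translation":[-0.5,0.53,0],"twist":0,"claw":0},{"translation":[-0.5,0.53,0],"twist":0,"claw":0},{"translation":[-0.5,0.53,0],"twist":0,"claw":0},{"translation":[-0.5,0.53,0],"twist":0,"claw":0},{"translation":[-0.5,0.53,0],"twist":0,"claw":0},{"translation":[-0.5,0.53,0],"twist":0,"claw":0},{"translation":[-0.5,0.53,0],"twist":0,"claw":0},{"translation":[-0.4,0.42,0],"twist":0,"claw":0},{"translation":[-0.25,0.26,0],"twist":0,"claw":0},{"translation":[-0.04,0.04,0],"twist":0,"claw":0},{"translation":[0,0,0],"twist":0,"claw":0},{"translation":[0,0,0],"twist":0,"claw":0},{"translation":[0,0,0],"twist":0,"claw":0},{"translation":[0,0,0],"twist":0,"claw":0}]'; python3 -c "
from h import *
to([.4496,-.277,.1116])
s=snap('scene');cv2.imwrite('pics/s8.png',cv2.resize(s['img'][60:260,80:340,::-1],None,fx=3,fy=3))"
```

```text
clock: 17.4
tool_pos: [0.4507, -0.2755, 0.2513]
eef_rot: [0.975, 0.223, 0.0, -0.0]
contact_force: [-0.9, 0.2, -1.3]
opening: 0.332
clock 17.4 pos [ 0.4507 -0.2755  0.2513] F [-0.88  0.18 -1.35] units [-0.043  0.025  3.492] tilt [ 0.     0.001 -1.   ] xax [0.901 0.435 0.   ] open 0.332
```

View pics/s8.png

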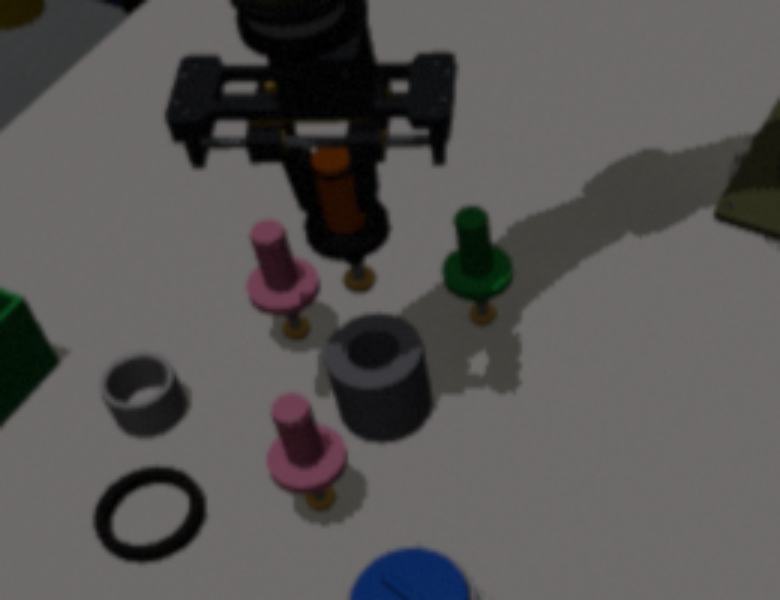

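This view matches the one after pick-up: handle (337,185), blade (358,278), no slip visible, hole at (375,345). Lowering into the stand.

```bash
python3 -m jog '[{"translation":[-0.03,0.02,0.2],"twist":0,"claw":0},{"translation":[-0.01,0.01,0.3],"twist":0,"claw":0},{"translation":[0,0,0.3],"twist":0,"claw":0},{"translation":[0,0,0.3],"twist":0,"claw":0},{"translation":[0,0,0.3],"twist":0,"claw":0},{"translation":[0,0,0.3],"twist":0,"claw":0},{"translation":[0,0,0.3],"twist":0,"claw":0},{"translation":[0,0,0.3],"twist":0,"claw":0},{"translation":[0,0,0.3],"twist":0,"claw":0},{"translation":[0,0,0.3],"twist":0,"claw":0},{"translation":[0,0,0.25],"twist":0,"claw":0},{"translation":[0,0,0.15],"twist":0,"claw":0},{"translation":[0,0,0.1],"twist":0,"claw":0},{"translation":[0,0,0.06],"twist":0,"claw":0},{"translation":[0,0,0],"twist":0,"claw":0},{"translation":[0,0,0],"twist":0,"claw":0},{"translation":[0,0,0],"twist":0,"claw":0}]'; python3 -c "
from h import *
to([.4496,-.277,.1116])"
```

```text
clock: 18.87
tool_pos: [0.4495, -0.2791, 0.1134]
eef_rot: [0.975, 0.221, 0.0, 0.0]
contact_force: [0.0, 0.2, -2.5]
opening: 0.325
clock 18.87 pos [ 0.4495 -0.2791  0.1134] F [ 0.02  0.19 -2.51] units [ 0.025 -0.046  0.046] tilt [ 0.001 -0.001 -1.   ] xax [0.902 0.432 0.001] open 0.325
```

```bash
python3 -m jog '[{"translation":[0.02,-0.04,0.03],"twist":0,"claw":0},{"translation":[0,0,0.02],"twist":0,"claw":0},{"translation":[0,0,0],"twist":0,"claw":0},{"translation":[0,0,0],"twist":0,"claw":0},{"translation":[0,0,0],"twist":0,"claw":75},{"translation":[0,0,0],"twist":0,"claw":75},{"translation":[0,0,0],"twist":0,"claw":75},{"translation":[0,0,0],"twist":0,"claw":75},{"translation":[0,0,0],"twist":0,"claw":75},{"translation":[0,0,0],"twist":0,"claw":75},{"translation":[0,0,0],"twist":0,"claw":75},{"translation":[0,0,0],"twist":0,"claw":75}]'; python3 -c "
from h import *
to([.4496,-.277,.25])"
```

```text
clock: 19.87
tool_pos: [0.4492, -0.2771, 0.1109]
eef_rot: [0.975, 0.222, -0.0, 0.0]
contact_force: [-0.6, 0.3, 0.0]
opening: 0.749
clock 19.87 pos [ 0.4492 -0.2771  0.1109] F [-0.59  0.27  0.02] units [ 9.000e-03  2.000e-03 -3.477e+00] tilt [-0. -0. -1.] xax [ 0.902  0.432 -0.   ] open 0.749
```

```bash
python3 -m jog '[{"translation":[0,0,-0.2],"twist":0,"claw":75},{"translation":[0,0,-0.4],"twist":0,"claw":75},{"translation":[0,0,-0.5],"twist":0,"claw":75},{"translation":[0,0,-0.5],"twist":0,"claw":75},{"translation":[0,0,-0.5],"twist":0,"claw":75},{"translation":[0,0,-0.5],"twist":0,"claw":75},{"translation":[0,0,-0.5],"twist":0,"claw":75},{"translation":[0,0,-0.4],"twist":0,"claw":75},{"translation":[-0.2,0.1,-0.2],"twist":0,"claw":75},{"translation":[-0.5,0.3,0],"twist":0,"claw":75},{"translation":[-0.6,0.38,0],"twist":0,"claw":75},{"translation":[-0.6,0.38,0],"twist":0,"claw":75},{"translation":[-0.4,0.2,0],"twist":0,"claw":75},{"translation":[0,0,0],"twist":0,"claw":75},{"translation":[0,0,0],"twist":0,"claw":75}]'; python3 -c "
from h import *
a=snap('scene');b=snap('top');to([.4496,-.277,.25])
cv2.imwrite('pics/f.png',np.hstack([cv2.resize(s['img'][y-40:y+40,x-40:x+40,::-1],(400,400),interpolation=2) for s,x,y in((a,205,175),(b,370,219))]))"
```

```text
clock: 21.12
tool_pos: [0.3884, -0.3667, 0.2588]
eef_rot: [0.975, 0.22, -0.0, -0.0]
contact_force: [0.2, 0.2, 0.4]
opening: 0.75
clock 21.22 pos [ 0.3903 -0.3648  0.2589] F [-0.24  0.58  0.45] units [ 2.287 -1.336  0.225] tilt [ 0.     0.001 -1.   ] xax [0.901 0.433 0.001] open 0.751
```

View pics/f.png

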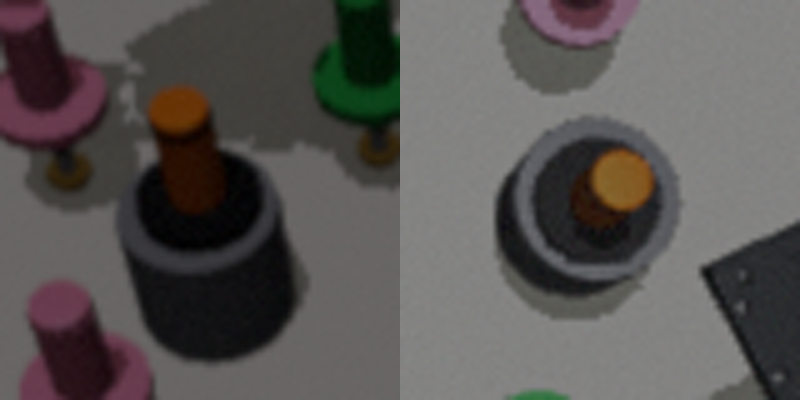

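The tool hangs upright with its collar flat and centred on the stand: handle top at crop left (180,110) and right (623,180). The gripper is clear of everything. Handing in.

```bash
python3 -c "
from plant import r
print(r.finish_job())"
```

```text
the job is handed in; nothing more can be done
None
```

I took the orange tool from its stand, set its blade on the open socket's bore edge at the red mark and ran it once round anticlockwise at about 35 mm radius. I then lifted it straight up at the mark, hung it back in the same stand, let go and handed the job in at about 21 s of the 67 s.

**Pressure:** At the five stops it was 3.5 to 5 N net, which fits about 5 to 6 mm of spring give. Between stops I did not read it.

**Path:** The tool stayed within about 1.5 mm of the planned circle at each stop. The close-up pictures at the start, one-quarter and three-quarter points showed the blade on the rim. I took none at half-way or on the return to the mark; there I relied on the position and force readings.

**Last look:** Both cameras showed the tool upright, its collar flat and centred on the stand, as at the start. The gripper was open and clear of everything.

**Disagreements:** The trained networks' points were a few pixels off, and my automatic circle fit of the bore in the top view was about 16 mm out. I used the circle centres I read from the crops in both views instead. No later check failed, and the hand-in gives no verdict.

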